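# Draw the dosing pump's plunger to the pointer and hold it

### The arm

A 6-joint arm with a two-finger parallel gripper is mounted at the origin on the work surface. World frame = base frame: x ahead of the robot, y to its left, z up, the work surface at z = 0. Lengths are in mm, angles in rad, forces in N, time in s.
With the tool pointing down it reaches from about 350 to 975 mm from the base axis. Payload 7.1 kg.
Tool frame: the origin (TCP) lies at the very end of the fingers, on their centre line; the grasp point (between the pads) lies 19 mm behind it (ctrl.pinch_z is the z of the grasp point in the tool frame, in mm); z points along the fingers, y is the direction in which the jaws open and shut (so a half turn about z gives the same grasp; the last joint's range is limited). The gripper opens to 88 mm and grips with 3 to 60 N. Pads are 20 mm wide; open, the fingers measure 115 mm over their backs; the gripper's body (75 mm by 178 mm) begins 61 mm behind the grasp point.
Start: joints at [-1.285, 0.423, 1.63, -0, 1.089, -0.019], TCP at [187.582, -596.169, 222.675] pointing down, gripper open.
Joint ranges: [-3, 3], [-0.9, 2.11], [0.09, 2.58], [-1.31, 4.45], [0.11, 2.69], [-2.54, 2.54]. Speed limits (rad/s): [2.39, 2.39, 3.01, 3.14, 3.14, 3.14].

### API

Orientations are given as a rotation vector (axis times angle).
In Python, from workcell import get_obs, optics, ctrl gives the robot as it stands.
- The arm moves only by the shell command python3 -m jog 'ROWS'. ROWS is a JSON object of lists of equal length, an entry for each row: "delta_rot": the turn, a rotation vector about the tool's x, y, z in rad, a list of three; "translation": the shift along the tool's x, y, z in mm, a list of three; "hand": the opening, from -1 (shut) to 1 (fully open). In form: {"delta_rot": [[rx, ry, rz], ...], "translation": [[x, y, z], ...], "hand": [hand, ...]}. A call has 1 to 5 rows; each row is the pose to reach, as a shift and turn from the pose commanded when the call began, along the tool's axes at that moment; what a row does not reach only later rows make up. A row lasts 1/10 s, in which the tool goes at most 50 mm and 8.59 degrees, less where a joint would pass 70% of its speed; a pose out of reach is approached as far as the arm can. A call with a gripper value outside its range is refused whole. The fingers move at their own pace and stop on an object; the grip force is fixed at half the most. Time passes only in rows, so rows that repeat a pose let the fingers close. It gives the time, the measured TCP pose, the force and the opening at its end, in the units of the state.
- get_obs(): the state, without advancing time (a new reading comes with each control period).
- optics.get_image(name): name is "scene" or "side" or "wrist"; returns the picture (384x512x3 uint8, red, green, blue); there is no depth.
- optics.calibration(name): a dict with "intrinsics" (3x3 intrinsics, pixels), "cam_to_world" (4x4, takes a point from camera to world coordinates). Camera axes: x right, y up, looking along -z (the intrinsics and any distortion apply to the point x, -y, -z); pixel columns grow to the right and rows downward; lengths in mm; the calibration is good to about 2 mm. A picture is of the moment at which its call begins: read the wrist's pose just before it. calibration takes no time and is no camera call; for the wrist camera it gives the pose at the moment of the call.
- ctrl.close_job(): hands the job in, once; it reports no verdict.
The state is a dict: "t": time; "qpos": joint angles; "qvel": joint speeds; "joint_torque": joint torques, N m; "ee_pos": TCP position; "orientation": TCP orientation; "ft_force": force on the tool from outside, world axes, zero at the start; "moment": the same for the moment, N m; "width": finger opening in mm.
Only numpy, scipy, OpenCV 4.12 (cv2) and the standard library are available. Lean on these libraries where they do the work, as an engineer would, in place of code of your own. Each camera call takes 0.05 s, during which the arm holds its last target. There are 200 camera calls.

### The job

Ready the hand dosing pump for its seal inspection: first turn the ball valve's lever fully open, in line with the pipe, and only then draw the plunger straight up out of the cylinder until the middle of its collar is level with the pointer's tip. Finish while holding the plunger there in the gripper, still upright in its bore and not forced against it; never pull it right out. Leave the pointer, the bottles and the other things on the bench where they are.

Things in the scene. Friction and masses are not known exactly. Their poses are not given: they have to be found in the camera images.
- pump: hand dosing pump, fixed. Origin on the bench under the bore's axis, z up, y along the pipe to the ball valve (y = 120 mm), -x the side nearer the robot. Base plate 150 x 310 x 20 mm, y -100 to +210. Steel cylinder 80 mm across on the origin, top (bore mouth) at z = 140; bore 25.5 mm wide, floor at z = 30. Pipe 22 mm thick at z = 50 mm, ends at y = 202. Pointer post at y = -78
- valve (a joint): ball valve lever, turns about an upright axis: 0 = closed, lever across the pipe pointing to the pump's -x; grows clockwise seen from above; 1.571 = fully open (end stop), lever in line with the pipe pointing to the pump's +y, away from the cylinder. Friction about 0.2 N m; it stays where it is left
- lever_pivot (a point): point on the valve's turning axis at the height of the lever grip (108 mm above the bench)
- lever_grip (a point): centre of the black lever grip, 60 mm from the pivot; the grip is a bar 68 mm long, 14 mm wide, 20 mm high, from 28 to 96 mm from the pivot; nothing lies below it for 35 mm
- plunger_grip (a point): centre of the plunger's upright black hand grip, 28 mm diameter, 75 mm high; it is 200.5 mm above the bench with the plunger fully down. Its lower end sits on the collar. The fingers are best closed along the pump's x, since the pointer's tip lies 45 mm from the bore's axis on the pump's -y side
- collar (a point): centre of the plunger's collar, a disc 52 mm across and 8 mm thick directly below the hand grip, 41.5 mm below point plunger_grip; 159 mm above the bench with the plunger fully down
- plunger: the whole loose plunger, 208 mm long, 0.28 to 0.56 kg, standing on the floor of the bore; origin at the middle of its foot, z up its axis. Steel rod 24 mm in the 25.5 mm bore: 110 mm engaged at first; rubs on the bore if pulled sideways or tilted, and drops back if let go
- plunger_foot (a point): middle of the plunger's foot, 129 mm below the collar's centre
- bore_mouth (a point): centre of the bore's mouth, 140 mm above the bench
- pointer_tip (a point): tip of the flat dark pointer, a blade 16 mm wide and 5 mm thick on a post beside the cylinder, pointing level at the plunger's axis; 19 mm clear of the collar's rim; its height marks where the middle of the collar is to be (41 to 71 mm above where it starts). Its post, 20 mm thick, rises at most 5 mm above it and is held by friction
- bottle_a: shampoo bottle, loose and standing upright, flattened body 45 x 75 x 125 mm with a black screw cap, 165 mm high in all; origin at the middle of its underside; a bystander, behind the pump
- bottle_b: shampoo bottle, loose and standing upright, flattened body 45 x 75 x 125 mm with a black screw cap, 165 mm high in all; origin at the middle of its underside; a bystander, in front of the pump
- bottle_c: shampoo bottle, loose and standing upright, flattened body 45 x 75 x 125 mm with a black screw cap, 165 mm high in all; origin at the middle of its underside; a bystander, to the right
- wrench: open-ended wrench lying on the bench to the right, a bystander
- label_roll: roll of paper labels, 110 mm across, 50 mm high, flat on the bench to the left, a bystander
- cap_tray: open grey tray of black caps 140 x 110 x 50 mm, to the left at the back, a bystander
- beaker: steel beaker 70 mm across, 90 mm high, to the right of the pump, a bystander

How it is judged:
By the outcome, as a careful person would: the job done as asked, in the order asked, and still so for the second after the job is handed in, while the arm keeps its last pose, push and grip.
It also fails if it takes over 48 s, if anything falls off the work surface, if the arm or the gripper's body presses on something with over 40 N, if the wrist force passes 120 N, or if a joint passes its speed limit or range.

## Working session

There is one attempt and no reset: what is moved stays moved. The work goes in short steps, Python scripts to look and compute and a shell command to move; the robot and the scene stay as the last step left them, time stands still between calls to the robot, and variables do not carry over. Pictures are saved under pics/ and viewed, about 8 in all and at most 12, crops included, and the job is handed in when it is done.

```bash
ls; mkdir -p pics; python3 - <<'E'
from workcell import get_obs, optics, ctrl
import cv2,numpy as np
o=get_obs();print(o,ctrl.pinch_z)
for n in("scene","side"):
    im=optics.get_image(n);c=optics.calibration(n);print(n,c)
    cv2.imwrite(f"pics/{n}0.png",cv2.resize(im[:,:,::-1],(800,600),interpolation=cv2.INTER_CUBIC))
    np.save(f"pics/{n}0.npy",im)
E
```

```text
pics
{'t': 0.0, 'qpos': array([-1.28497002e+00,  4.23874491e-01,  1.63071231e+00, -1.84959324e-05,
        1.08857705e+00, -1.90089581e-02]), 'qvel': array([ 0.00117207, -0.00031477, -0.00027648,  0.00141949,  0.00098235,
       -0.00012673]), 'joint_torque': array([-1.38640051e-03, -5.44627833e+01, -2.73665464e+01,  6.42452762e-02,
        2.28160765e-02, -1.29340583e-04]), 'ee_pos': array([ 187.43888476, -595.63462121,  221.87191908]), 'orientation': array([-3.10363276e+00, -4.76759511e-01,  3.53607628e-04]), 'ft_force': array([ 0.45234316,  0.10956159, -0.43791538]), 'moment': array([-0.00229767, -0.00957267,  0.00105542]), 'width': 88.0564852546749} -18.700000000000003
scene {'intrinsics': array([[391.29974185,   0.        , 255.80932611],
       [  0.        , 391.29974185, 189.92369928],
       [  0.        ,   0.        ,   1.        ]]), 'cam_to_world': array([[ 8.15908439e-01, -4.80777612e-01,  3.21163987e-01,
         8.96511779e+02],
       [ 5.78083157e-01,  6.88566542e-01, -4.37830996e-01,
        -5.21330081e+02],
       [-1.06434353e-02,  5.42889496e-01,  8.39736692e-01,
         1.09902502e+03],
       [ 0.00000000e+00,  0.00000000e+00,  0.00000000e+00,
         1.00000000e+00]])}
side {'intrinsics': array([[356.16958456,   0.        , 256.56201982],
       [  0.        , 356.16958456, 191.60726934],
       [  0.        ,   0.        ,   1.        ]]), 'cam_to_world': array([[-9.05729389e-01,  3.22798242e-01, -2.74691772e-01,
         1.89920796e+02],
       [-4.23824216e-01, -6.81737740e-01,  5.96327668e-01,
         7.06373299e+02],
       [ 5.22577469e-03,  6.56532519e-01,  7.54279618e-01,
         1.10834418e+03],
       [ 0.00000000e+00,  0.00000000e+00,  0.00000000e+00,
         1.00000000e+00]])}
```

View pics/scene0.png

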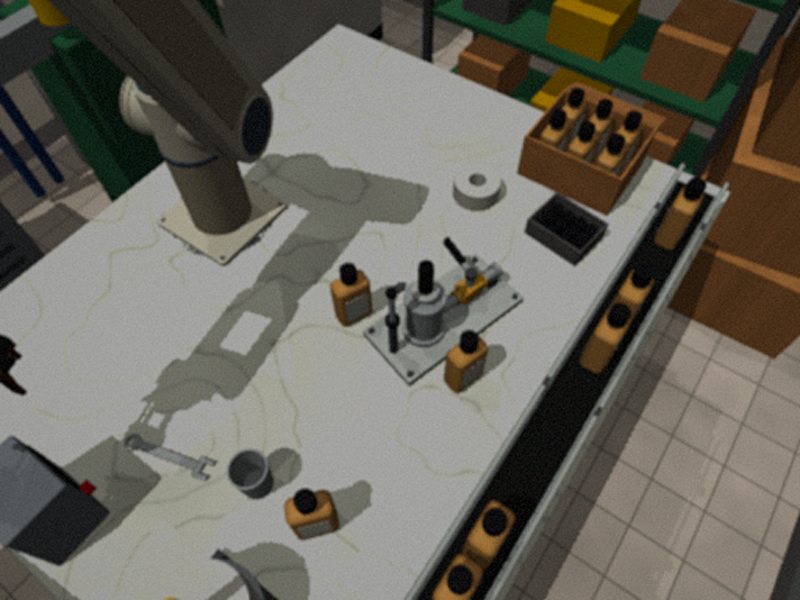

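View pics/side0.png

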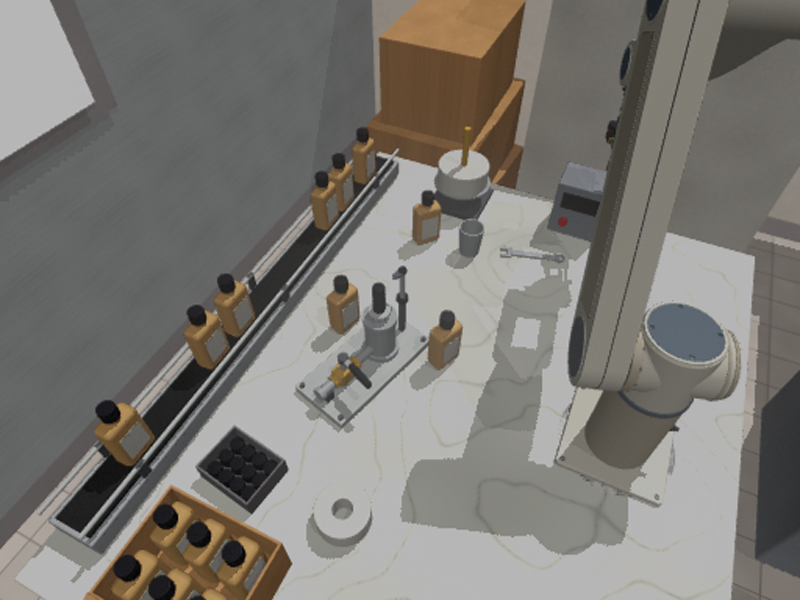

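Overview: plunger grip at about (427,277) in scene and (379,298) in side, lever end at (449,243) and (366,384), base plate visible in both. I'll zoom for accuracy.

```bash
python3 - <<'E'
import cv2,numpy as np
a=np.load("pics/scene0.npy")[145:245,205:340];b=np.load("pics/side0.npy")[165:275,185:285]
A=cv2.resize(a,None,fx=3.2,fy=3.2,interpolation=3);A=cv2.resize(a,(405,300),interpolation=2) if 0 else cv2.resize(a,None,fx=3,fy=3,interpolation=2)
B=cv2.resize(b,None,fx=3.9,fy=3.9,interpolation=2)
c=np.zeros((430,800,3),np.uint8);c[:300,:405]=A;c[:B.shape[0],410:410+B.shape[1]]=B[:, :390]
cv2.imwrite("pics/crop0.png",c[:,:,::-1])
E
```

```text
(no output)
```

View pics/crop0.png

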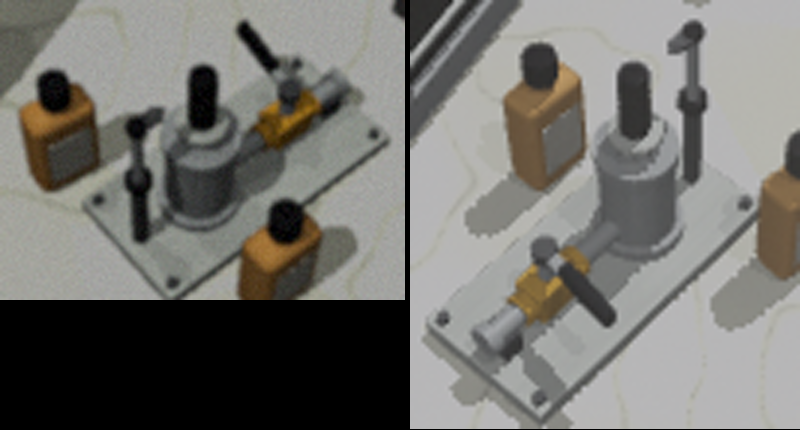

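Crop shows: grip centre (203,97)/(634,100), lever end (243,27)/(607,317), plate corners, and pointer tip (162,113)/(672,47). The post stands on the robot-left part of the -y end. Now I'll fit the pump pose.

```bash
cat > h.py <<'E'
import numpy as np
from workcell import get_obs, optics, ctrl
from scipy.spatial.transform import Rotation as R
from scipy.optimize import least_squares
def proj(n,p,c=None):
    c=c or optics.calibration(n);T=np.linalg.inv(c["cam_to_world"]);q=T[:3,:3]@p+T[:3,3]
    v=c["intrinsics"]@np.array([q[0],-q[1],-q[2]]);return v[:2]/v[2]
def W(P,p):
    x,y,a=P;c,s=np.cos(a),np.sin(a);return np.array([x+c*p[0]-s*p[1],y+s*p[0]+c*p[1],p[2]])
E
python3 - <<'E'
from h import *
S=lambda u,v:("scene",np.array([205+u/3,145+v/3])-.3); D=lambda u,v:("side",np.array([185+(u-410)/3.9,165+v/3.9])-.3)
F=[((0,0,200.5),S(203,97)),((0,0,200.5),D(634,100)),((-75,-100,20),S(84,205)),((75,-100,20),S(170,297)),((75,210,20),S(388,141)),
((75,210,20),D(428,325)),((-75,210,20),D(543,415)),((-75,-100,20),D(758,205)),((-96,120,108),S(243,27)),((-96,120,108),D(607,317))]
f=lambda P:np.concatenate([proj(n,W(P,p))-uv for p,(n,uv) in F])
r=least_squares(f,[700,0,0.1],x_scale=[100,100,1],loss='soft_l1');P=r.x;print(P,np.round(f(P).reshape(-1,2),1).tolist())
t=[S(162,113),D(672,47)]
g=lambda z:np.concatenate([proj(n,W(P,(z[0],z[1],z[2])))-uv for n,uv in t])
q=least_squares(g,[0,-45,215]);print("tip pump",q.x,q.fun)
np.save("P.npy",P)
for k,p in dict(grip=(0,0,200.5),piv=(0,120,108),lev=(-60,120,108)).items():print(k,W(P,p))
E
```

```text
[ 5.66975562e+02  8.31594355e+00 -2.81373347e-01] [[0.2, 0.2], [-0.5, 0.8], [-0.9, -2.2], [0.2, 0.8], [1.1, -1.5], [-1.8, -0.8], [-1.6, 1.3], [1.2, 0.0], [-4.3, 1.5], [3.8, -1.3]]
tip pump [  2.54153923 -52.82777904 227.42740947] [-0.33575934 -0.0366093  -0.42543434  0.04433813]
grip [566.97556229   8.31594355 200.5       ]
piv [600.29659234 123.59694353 108.        ]
lev [542.65609235 140.25745856 108.        ]
```

```bash
cat >> h.py <<'E'
def plan(target,jaw,z_rot=True):
    """shift in tool axes & rz to put TCP at target, pointing down, jaw (tool y) along angle jaw (deg, mod 180)"""
    o=get_obs();Rt=R.from_rotvec(o["orientation"]).as_matrix();d=Rt.T@(np.array(target)-o["ee_pos"])
    y=np.array([np.cos(np.radians(jaw)),np.sin(np.radians(jaw)),0]);
    if y@Rt[:,1]<0:y=-y
    z=np.array([0,0,-1.]);Rd=np.column_stack([np.cross(y,z),y,z])
    print("t",round(o["t"],2),"shift",d.round(1),"rot",R.from_matrix(Rt.T@Rd).as_rotvec().round(3),"ee",o["ee_pos"].round(1),"F",o["ft_force"].round(1),"M",o["moment"].round(2),"w",round(o["width"],1))
E
python3 - <<'E'
from h import *
P=np.load("P.npy")
S=lambda u,v:("scene",np.array([205+u/3,145+v/3])-.3); D=lambda u,v:("side",np.array([185+(u-410)/3.9,165+v/3.9])-.3)
def tri(t):
    q=least_squares(lambda z:np.concatenate([proj(n,z)-uv for n,uv in t]),[570,0,100]).x
    c,s=np.cos(P[2]),np.sin(P[2]);d=q[:2]-P[:2];return q.round(),np.round([c*d[0]+s*d[1],-s*d[0]+c*d[1],q[2]])
print("leverend",tri([S(243,27),D(607,317)]),"knob",tri([S(291,92),D(545,248)]))
big=lambda n,u,v:(n,np.array([u,v])/1.5625-.3)
print("capB",tri([big("scene",348,272),big("side",447,318)]),"capA",tri([big("scene",469,340),big("side",343,284)]))
plan(W(P,(-62,85,300)),np.degrees(P[2]))
E
```

```text
leverend (array([517., 161., 110.]), array([-91., 133., 110.])) knob (array([601., 120., 107.]), array([  2., 117., 107.]))
capB (array([423., -40., 157.]), array([-125.,  -87.,  157.])) capA (array([684., -33., 153.]), array([124.,  -7., 153.]))
t 0.1 shift [ 538.7 -567.5  -77.2] rot [-0.001 -0.001 -0.985] ee [ 187.4 -595.7  222. ] F [ 0.1 -1.2  0.2] M [0.01 0.01 0.  ] w 87.8
```

```bash
python3 -m jog '{"delta_rot":[[0,0,-0.14],[0,0,-0.28],[0,0,-0.42],[0,0,-0.56],[0,0,-0.7]],"translation":[[0,0,-50],[0,0,-78],[34,-36,-78],[69,-72,-78],[103,-109,-78]],"hand":[-1,-1,-1,-1,-1]}'
python3 -c "
from h import *
P=np.load('P.npy');plan(W(P,(-62,85,300)),np.degrees(P[2]))"
```

```text
t: 0.6
ee_pos: [253.2, -460.1, 300.4]
orientation: [-2.75, -1.519, -0.0]
ft_force: [1.8, -0.4, -0.4]
width: 51.6
t 0.6 shift [ 6.282e+02 -6.680e+01  6.000e-01] rot [-0.   -0.   -0.28] ee [ 253.2 -460.1  300.4] F [ 1.8 -0.4 -0.4] M [-0.04 -0.17  0.03] w 51.6
```

```bash
python3 -m jog '{"delta_rot":[[0,0,-0.14],[0,0,-0.28],[0,0,-0.28],[0,0,-0.28],[0,0,-0.28]],"translation":[[49,-5,0],[98,-10,0],[147,-15,0],[196,-20,0],[245,-25,0]],"hand":[-1,-1,-1,-1,-1]}'
python3 -c "
from h import *
P=np.load('P.npy');plan(W(P,(-62,85,300)),np.degrees(P[2]))"
```

```text
t: 1.1
ee_pos: [363.5, -239.6, 300.6]
orientation: [2.516, 1.882, 0.0]
ft_force: [0.5, -0.1, 0.3]
width: 11.1
t 1.1 shift [380.   62.8   0.6] rot [ 0.    -0.    -0.005] ee [ 363.5 -239.6  300.6] F [ 0.5 -0.1  0.3] M [-0.02 -0.06  0.  ] w 11.1
```

```bash
python3 -m jog '{"delta_rot":[[0,0,0],[0,0,0],[0,0,0],[0,0,0],[0,0,0]],"translation":[[49,8,0],[98,16,0],[147,24,0],[196,32,0],[245,40,0]],"hand":[-1,-1,-1,-1,-1]}'
python3 -m jog '{"delta_rot":[[0,0,0],[0,0,0],[0,0,0],[0,0,0]],"translation":[[49,8,0],[98,16,0],[135,23,0],[135,23,0]],"hand":[-1,-1,-1,-1]}'
python3 - <<'E'
from h import *
import cv2
P=np.load('P.npy');plan(W(P,(-62,85,300)),np.degrees(P[2]))
c=optics.calibration("wrist");im=optics.get_image("wrist");np.save("pics/w1.npy",im)
print(c["cam_to_world"].round(3).tolist())
im=cv2.resize(im[:,:,::-1],(800,600))
for p in [(-60,120,118),(-96,120,118),(0,120,118),(0,0,238),(-75,210,20),(75,210,20)]:
    u=proj("wrist",W(P,p),c)*1.5625;print(p,u.round());cv2.circle(im,tuple(int(k) for k in u),4,(0,0,255),1)
cv2.imwrite("pics/w1.png",im)
E
```

```text
t: 1.6
ee_pos: [471.0, -15.7, 300.7]
orientation: [2.515, 1.882, -0.0]
ft_force: [0.6, -0.8, 0.5]
width: 0.4
t: 2.0
ee_pos: [532.2, 108.9, 300.2]
orientation: [-2.511, -1.887, -0.001]
ft_force: [-0.0, -0.4, 0.5]
width: 0.7
t 2.0 shift [-2.  -0.7  0.2] rot [-0.    -0.001 -0.001] ee [532.2 108.9 300.2] F [-0.  -0.4  0.5] M [-0.02 -0.05 -0.01] w 0.7
[[0.96, 0.271, 0.067, 551.177], [-0.279, 0.932, 0.231, 172.136], [0.0, -0.241, 0.971, 462.947], [0.0, 0.0, 0.0, 1.0]]
(-60, 120, 118) [408. 233.]
(-96, 120, 118) [361. 233.]
(0, 120, 118) [486. 233.]
(0, 0, 238) [513. 463.]
(-75, 210, 20) [392. 126.]
(75, 210, 20) [552. 126.]
```

View pics/w1.png

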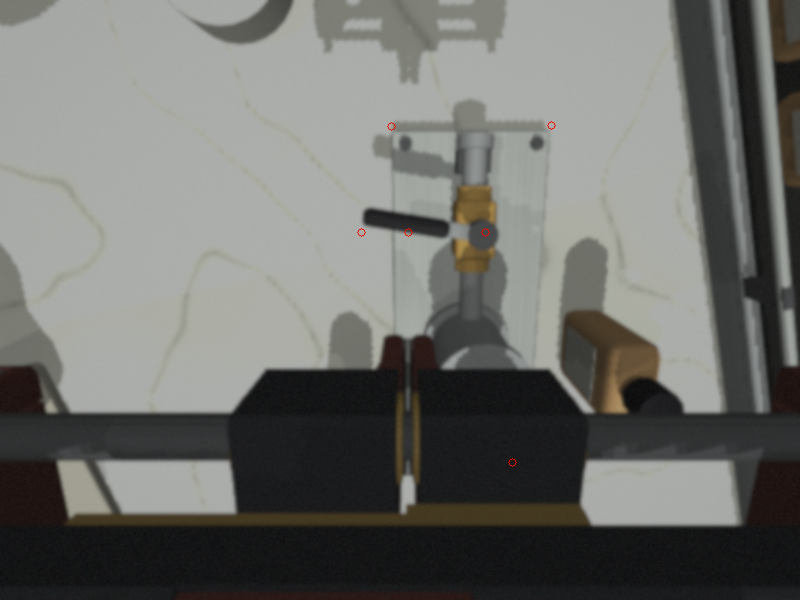

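Wrist view: lever runs (365,215)–(448,229), knob at (483,234), plate corners (392,131) and (549,125). The fit agrees to about 2 mm; the lever starts roughly 8° open. Refining with these.

```bash
python3 - <<'E'
from h import *
S=lambda u,v:("scene",np.array([205+u/3,145+v/3])-.3); D=lambda u,v:("side",np.array([185+(u-410)/3.9,165+v/3.9])-.3)
Wr=lambda u,v:("wrist",np.array([u,v])/1.5625)
F=[((0,0,200.5),S(203,97),1),((0,0,200.5),D(634,100),1),((-75,-100,20),S(84,205),1),((75,-100,20),S(170,297),1),((75,210,20),S(388,141),1),
((75,210,20),D(428,325),1),((-75,210,20),D(543,415),1),((-75,-100,20),D(758,205),1),
((-75,210,20),Wr(392,131),1.5),((75,210,20),Wr(549,125),1.5),((0,120,118),Wr(483,234),1.5)]
E_=[((96,118),Wr(366,215)),((96,108),S(243,27)),((96,108),D(607,317)),((28,118),Wr(448,228))]
C={n:optics.calibration(n) for n in("scene","side","wrist")}
def f(v):
    P=v[:3];th=v[3]
    a=[w*(proj(n,W(P,p),C[n])-uv) for p,(n,uv),w in F]
    a+=[proj(n,W(P,(-r*np.cos(th),120+r*np.sin(th),z)),C[n])-uv for (r,z),(n,uv) in E_]
    return np.concatenate(a)
r=least_squares(f,[567,8,-.28,.1],x_scale=[100,100,1,1],loss='soft_l1');print(r.x);print(f(r.x).reshape(-1,2).round(1).tolist())
P=r.x[:3];th=r.x[3];np.save("P.npy",P)
# contact path: tool centre, offset d behind lever (lower theta)
for a in (th,):
  for rr,d in((70,40),):
    p=lambda z:W(P,(-rr*np.cos(a)-d*np.sin(a),120+rr*np.sin(a)-d*np.cos(a),z)); plan(p(200),np.degrees(P[2]));plan(p(93),np.degrees(P[2]))
E
```

```text
[ 5.67444231e+02  4.33379582e+00 -2.59755173e-01  1.83828771e-01]
[[-0.4, 1.3], [-0.1, -0.0], [-1.5, -0.5], [0.4, 2.1], [-0.0, -1.8], [-0.8, -0.7], [0.1, 0.7], [1.4, -1.3], [-2.4, -1.6], [0.5, 0.2], [2.3, 0.3], [-2.4, -0.5], [-1.5, -0.3], [1.3, 1.0], [1.1, 0.3]]
t 2.05 shift [  3.3 -14.5 100. ] rot [-0.001  0.001 -0.023] ee [531. 107. 300.] F [-0.2 -0.6 -0.2] M [-0.06 -0.1   0.09] w 0.2
t 2.05 shift [  3.4 -14.4 207. ] rot [-0.001  0.001 -0.023] ee [531. 107. 300.] F [-0.2 -0.6 -0.2] M [-0.06 -0.1   0.09] w 0.2
```

```bash
python3 -m jog '{"delta_rot":[[0,0,-0.02],[0,0,-0.02],[0,0,-0.02],[0,0,-0.02],[0,0,-0.02]],"translation":[[3,-14,40],[3,-14,88],[3,-14,136],[3,-14,184],[3,-14,208]],"hand":[-1,-1,-1,-1,-1]}'
python3 - <<'E'
from h import *
P=np.load('P.npy')
for a in (0.18,.5,.8,1.1,1.4,1.571,1.65):
  print(a,end=" ");d=24;rr=68;plan(W(P,(-rr*np.cos(a)-d*np.sin(a),120+rr*np.sin(a)-d*np.cos(a),92)),np.degrees(P[2]))
E
```

```text
t: 2.55
ee_pos: [515.2, 110.3, 89.2]
orientation: [-2.496, -1.904, 0.008]
ft_force: [0.0, 0.6, 0.4]
width: 0.5
0.18 t 2.55 shift [19.6  6.4 -2.9] rot [-0.005  0.003 -0.007] ee [515.2 110.3  89.2] F [0.  0.6 0.4] M [-0.01 -0.03 -0.01] w 0.5
0.5 t 2.55 shift [42.6  6.2 -2.9] rot [-0.005  0.003 -0.007] ee [515.2 110.3  89.2] F [0.  0.6 0.4] M [-0.01 -0.03 -0.01] w 0.5
0.8 t 2.55 shift [63.2 12.7 -3. ] rot [-0.005  0.003 -0.007] ee [515.2 110.3  89.2] F [0.  0.6 0.4] M [-0.01 -0.03 -0.01] w 0.5
1.1 t 2.55 shift [80.9 24.9 -3.1] rot [-0.005  0.003 -0.007] ee [515.2 110.3  89.2] F [0.  0.6 0.4] M [-0.01 -0.03 -0.01] w 0.5
1.4 t 2.55 shift [94.3 41.8 -3.2] rot [-0.005  0.003 -0.007] ee [515.2 110.3  89.2] F [0.  0.6 0.4] M [-0.01 -0.03 -0.01] w 0.5
1.571 t 2.55 shift [99.4 53.  -3.3] rot [-0.005  0.003 -0.007] ee [515.2 110.3  89.2] F [0.  0.6 0.4] M [-0.01 -0.03 -0.01] w 0.5
1.65 t 2.55 shift [101.2  58.4  -3.3] rot [-0.005  0.003 -0.007] ee [515.2 110.3  89.2] F [0.  0.6 0.4] M [-0.01 -0.03 -0.01] w 0.5
```

```bash
python3 -m jog '{"delta_rot":[[0,0,0],[0,0,0],[0,0,0],[0,0,0],[0,0,0]],"translation":[[10,5,-2],[20,6,-2],[32,6,-2],[43,6,-2],[53,9,-2]],"hand":[-1,-1,-1,-1,-1]}'
python3 -m jog '{"delta_rot":[[0,0,0],[0,0,0],[0,0,0],[0,0,0],[0,0,0]],"translation":[[10,4,0],[20,10,0],[28,16,0],[36,24,0],[41,32,0]],"hand":[-1,-1,-1,-1,-1]}'
python3 - <<'E'
from h import *
P=np.load('P.npy')
for a in (1.4,1.571,1.65):
  print(a,end=" ");d=20;rr=68;plan(W(P,(-rr*np.cos(a)-d*np.sin(a),120+rr*np.sin(a)-d*np.cos(a),92)),np.degrees(P[2]))
E
```

```text
t: 3.05
ee_pos: [541.7, 161.7, 96.5]
orientation: [2.495, 1.907, 0.002]
ft_force: [-1.4, -5.0, 1.1]
width: 0.4
t: 3.55
ee_pos: [583.2, 192.7, 94.5]
orientation: [-2.496, -1.907, 0.0]
ft_force: [-2.9, -1.9, -0.0]
width: 0.5
1.4 t 3.55 shift [-2.5  1.9  2.5] rot [-0.    -0.    -0.006] ee [583.2 192.7  94.5] F [-2.9 -1.9 -0. ] M [-0.35  0.47  0.  ] w 0.5
1.571 t 3.55 shift [ 2.  13.2  2.5] rot [-0.    -0.    -0.006] ee [583.2 192.7  94.5] F [-2.9 -1.9 -0. ] M [-0.35  0.47  0.  ] w 0.5
1.65 t 3.55 shift [ 3.4 18.6  2.5] rot [-0.    -0.    -0.006] ee [583.2 192.7  94.5] F [-2.9 -1.9 -0. ] M [-0.35  0.47  0.  ] w 0.5
```

Pushing at ~3.5 N as expected. Continue toward the stop in small steps, watching the force.

```bash
python3 -m jog '{"delta_rot":[[0,0,0],[0,0,0],[0,0,0],[0,0,0],[0,0,0]],"translation":[[1,3,0],[2,6,0],[3,9,0],[3,11,0],[3,12,0]],"hand":[-1,-1,-1,-1,-1]}'
python3 -m jog '{"delta_rot":[[0,0,0],[0,0,0]],"translation":[[0,1,0],[0,2,0]],"hand":[-1,-1]}'
```

```text
t: 4.05
ee_pos: [595.1, 191.9, 94.7]
orientation: [-2.496, -1.907, -0.001]
ft_force: [-2.2, 2.6, -0.3]
width: 0.6
t: 4.25
ee_pos: [596.9, 191.3, 94.8]
orientation: [-2.496, -1.907, -0.0]
ft_force: [-2.5, 2.8, -0.4]
width: 0.8
```

```bash
python3 -m jog '{"delta_rot":[[0,0,0],[0,0,0]],"translation":[[0,1,0],[0,2,0]],"hand":[-1,-1]}'
python3 -m jog '{"delta_rot":[[0,0,0],[0,0,0]],"translation":[[0,1,0],[0,2,0]],"hand":[-1,-1]}'
```

```text
t: 4.45
ee_pos: [598.9, 190.8, 94.8]
orientation: [-2.496, -1.907, -0.0]
ft_force: [-2.5, 2.8, -0.4]
width: 0.5
t: 4.65
ee_pos: [600.8, 190.4, 94.8]
orientation: [-2.496, -1.907, -0.001]
ft_force: [-3.4, 4.3, 0.1]
width: 0.5
```

```bash
python3 -m jog '{"delta_rot":[[0,0,0],[0,0,0]],"translation":[[0,1,0],[0,2,0]],"hand":[-1,-1]}'
python3 -m jog '{"delta_rot":[[0,0,0],[0,0,0]],"translation":[[0,1,0],[0,1,0]],"hand":[-1,-1]}'
python3 - <<'E'
from h import *
import cv2
P=np.load('P.npy')
im=optics.get_image("side");np.save("pics/s2.npy",im)
w=optics.get_image("wrist")
c=np.zeros((500,800,3),np.uint8);c[:400,:400]=cv2.resize(im[200:280,180:260],(400,400),interpolation=2);c[:300,400:]=cv2.resize(w,(400,300))
cv2.imwrite("pics/s2.png",c[:,:,::-1]);plan((0,0,0),0)
E
```

```text
t: 4.85
ee_pos: [601.1, 190.3, 94.7]
orientation: [-2.495, -1.905, 0.003]
ft_force: [-11.0, 8.1, 5.3]
width: 0.4
t: 5.05
ee_pos: [601.1, 190.3, 94.7]
orientation: [-2.494, -1.904, 0.006]
ft_force: [-12.0, 7.5, 6.9]
width: 0.5
t 5.15 shift [-341.8 -529.3   97.5] rot [-0.005 -0.    -0.266] ee [601.1 190.3  94.7] F [-12.6   7.3   7. ] M [ 1.15  1.8  -0.05] w 0.6
```

View pics/s2.png

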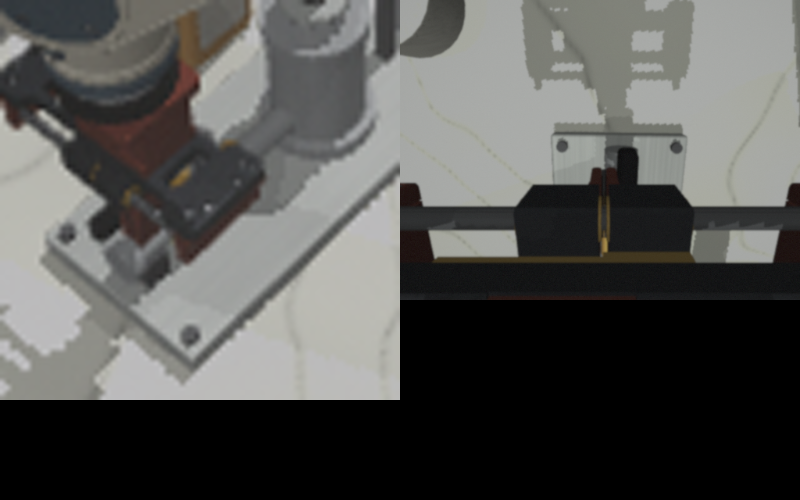

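Force jumped from 5 to ~15 N with position stalled: the lever is on its stop, in line with the pipe at (627,165) in the view. Back off, rise, and look at the plunger.

```bash
python3 -m jog '{"delta_rot":[[0,0,0],[0,0,0],[0,0,0],[0,0,0],[0,0,0]],"translation":[[0,-15,0],[0,-20,-30],[0,-20,-80],[0,-20,-130],[0,-20,-180]],"hand":[-1,-1,-1,-1,-1]}'
python3 -c "
from h import *
P=np.load('P.npy');plan(W(P,(0,-110,330)),np.degrees(P[2]))"
```

```text
t: 5.65
ee_pos: [584.1, 194.1, 276.6]
orientation: [2.495, 1.906, 0.001]
ft_force: [0.9, 0.5, -0.2]
width: 0.4
t 5.65 shift [-297.5   34.6  -53.2] rot [ 0.001  0.001 -0.006] ee [584.1 194.1 276.6] F [ 0.9  0.5 -0.2] M [-0.05 -0.09  0.  ] w 0.4
```

```bash
python3 -m jog '{"delta_rot":[[0,0,0],[0,0,0],[0,0,0],[0,0,0],[0,0,0]],"translation":[[0,0,-48],[-45,5,-54],[-95,10,-54],[-145,16,-54],[-195,22,-54]],"hand":[1,1,1,1,1]}'
python3 -m jog '{"delta_rot":[[0,0,0],[0,0,0],[0,0,0],[0,0,0]],"translation":[[-50,6,0],[-100,12,0],[-102,12,0],[-102,12,0]],"hand":[1,1,1,1]}'
python3 - <<'E'
from h import *
import cv2
P=np.load('P.npy');plan(W(P,(0,-110,330)),np.degrees(P[2]))
c=optics.calibration("wrist");im=optics.get_image("wrist");np.save("pics/w3.npy",im);np.save("pics/w3c.npy",c["cam_to_world"])
im=cv2.resize(im[:,:,::-1],(800,600))
for p in [(0,0,238),(0,0,140),(0,-45,220),(0,120,118),(75,210,20),(-75,210,20)]:
    u=proj("wrist",W(P,p),c)*1.5625;print(p,u.round());cv2.circle(im,tuple(int(k) for k in u),3,(0,0,255),1)
cv2.imwrite("pics/w3.png",im)
E
```

```text
t: 6.15
ee_pos: [553.9, -0.4, 329.1]
orientation: [2.494, 1.907, 0.001]
ft_force: [0.2, -0.6, -0.7]
width: 36.9
t: 6.55
ee_pos: [538.9, -101.2, 328.8]
orientation: [2.499, 1.903, 0.0]
ft_force: [-0.9, 0.7, 0.0]
width: 68.7
t 6.55 shift [-0.6  0.5 -1.2] rot [ 0.001  0.    -0.009] ee [ 538.9 -101.2  328.8] F [-0.9  0.7  0. ] M [-0.07 -0.06  0.06] w 68.7
(0, 0, 238) [405. 104.]
(0, 0, 140) [405. 128.]
(0, -45, 220) [406. 191.]
(0, 120, 118) [404. -43.]
(75, 210, 20) [ 487. -105.]
(-75, 210, 20) [ 319. -103.]
```

View pics/w3.png

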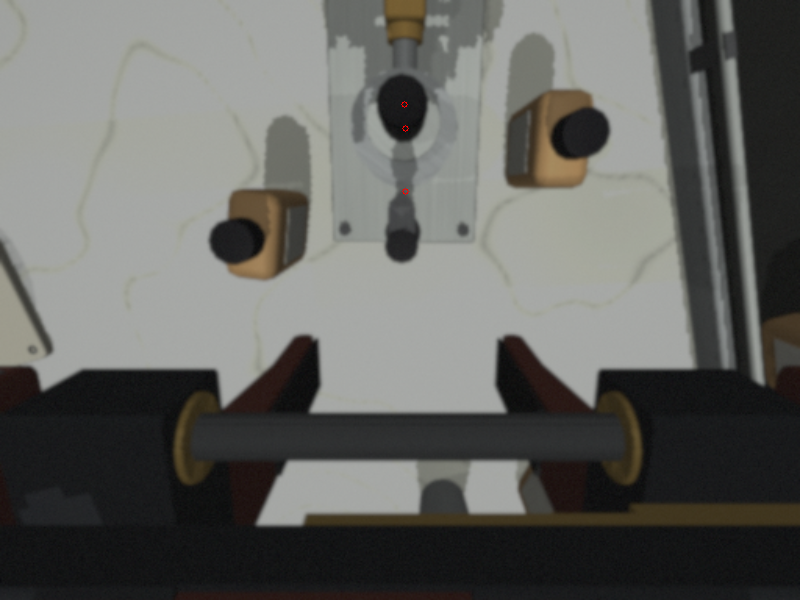

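Grip top is at (402,99), plate edge level (333–474,241), pointer tip ≈(403,195), post top (402,245). Refine x/y with these and estimate the pointer's height.

```bash
python3 - <<'E'
from h import *
import cv2
P0=np.load('P.npy');c=optics.calibration("wrist");c["cam_to_world"]=np.load("pics/w3c.npy")
F=[((0,0,238),(402,99.5),2),((-75,-100,20),(333,242),1),((75,-100,20),(474,241),1)]
f=lambda P:np.concatenate([w*(proj("wrist",W(P,p),c)*1.5625-np.array(uv)) for p,uv,w in F]+[[(P[2]-P0[2])*200]])
r=least_squares(f,P0,x_scale=[100,100,1]);P=r.x;print(P,f(P).round(1));np.save("P.npy",P)
S=lambda u,v:("scene",np.array([205+u/3,145+v/3])-.3); D=lambda u,v:("side",np.array([185+(u-410)/3.9,165+v/3.9])-.3)
t=[S(162,113),D(672,47)]
for xy in((0,-45),(8,-45)):
  g=lambda z:np.concatenate([proj(n,W(P,(*xy,z[0])))-uv for n,uv in t])
  q=least_squares(g,[215.]);print("tip z",q.x,q.fun)
gg=lambda z:np.concatenate([proj(n,W(P,z))-uv for n,uv in t]);print(least_squares(gg,[0,-45,215.]).x)
# post top: scene crop (135,127), side crop (692,30)
t=[S(135,127),D(693,30)];print("post",least_squares(gg,[0,-78,215.]).x)
t=[S(203,70),D(633,68)];print("grip top (238)",least_squares(gg,[0,0,215.]).x)
plan(W(P,(0,0,330)),np.degrees(P[2]));plan(W(P,(0,0,205-18.7)),np.degrees(P[2]))
E
```

```text
[ 5.66489947e+02  6.98332297e+00 -2.65097670e-01] [-0.6  0.2  1.  -0.5  1.4 -0.3 -1.1]
tip z [226.33251962] [ 1.08024904 -1.50701401 -1.26400025  1.56714279]
tip z [228.21726599] [ 2.98770532 -0.01007697 -3.04778837  0.07060508]
[  1.80093033 -51.44884419 227.42740883]
post [ -0.64752719 -79.30764268 228.74532776]
grip top (238) [ -0.75970176  -0.25180499 244.74726595]
t 6.6 shift [110.4  -1.9  -1.2] rot [ 0.001  0.    -0.002] ee [ 539.1 -100.   328.8] F [-0.4  0.3 -0.8] M [-0.04 -0.03 -0.02] w 72.7
t 6.6 shift [110.4  -2.  142.5] rot [ 0.001  0.    -0.002] ee [ 539.1 -100.   328.8] F [-0.4  0.3 -0.8] M [-0.04 -0.03 -0.02] w 72.7
```

```bash
python3 -m jog '{"delta_rot":[[0,0,0],[0,0,0],[0,0,0],[0,0,0],[0,0,0]],"translation":[[45,-1,0],[90,-2,0],[110.4,-2,0],[110.4,-2,20],[110.4,-2,60]],"hand":[1,1,1,1,1]}'
python3 -m jog '{"delta_rot":[[0,0,0],[0,0,0],[0,0,0],[0,0,0],[0,0,0]],"translation":[[0,0,30],[0,0,60],[0,0,84],[0,0,84],[0,0,84]],"hand":[1,1,1,1,1]}'
python3 - <<'E'
from h import *
P=np.load('P.npy');plan(W(P,(0,0,205-18.7)),np.degrees(P[2]))
E
```

```text
t: 7.1
ee_pos: [568.7, 10.3, 270.9]
orientation: [2.489, 1.91, 0.009]
ft_force: [-0.2, 0.6, -1.0]
width: 87.8
t: 7.6
ee_pos: [566.4, 8.6, 184.9]
orientation: [-2.494, -1.91, 0.0]
ft_force: [-0.0, -1.8, -0.1]
width: 87.6
t 7.6 shift [-1.5  0.5 -1.4] rot [-0.     0.     0.001] ee [566.4   8.6 184.9] F [-0.  -1.8 -0.1] M [-0.05 -0.09 -0.04] w 87.6
```

```bash
python3 -m jog '{"delta_rot":[[0,0,0],[0,0,0],[0,0,0],[0,0,0],[0,0,0]],"translation":[[-1.5,0.5,0],[-1.5,0.5,0],[-1.5,0.5,0],[-1.5,0.5,0],[-1.5,0.5,0]],"hand":[-0.4,-0.4,-0.4,-0.4,-0.4]}'
python3 -m jog '{"delta_rot":[[0,0,0],[0,0,0],[0,0,0],[0,0,0],[0,0,0]],"translation":[[0,0,0],[0,0,0],[0,0,0],[0,0,0],[0,0,0]],"hand":[-1,-1,-1,-1,-1]}'
python3 - <<'E'
from h import *
P=np.load('P.npy');plan(W(P,(0,0,205-18.7)),np.degrees(P[2]));o=get_obs();Rt=R.from_rotvec(o["orientation"]).as_matrix();print("tool F",Rt.T@o["ft_force"],"M",Rt.T@o["moment"])
E
```

```text
t: 8.1
ee_pos: [566.5, 5.5, 185.1]
orientation: [2.496, 1.907, 0.001]
ft_force: [-0.5, 0.0, 0.1]
width: 51.2
t: 8.6
ee_pos: [566.1, 5.6, 184.6]
orientation: [-2.496, -1.907, 0.001]
ft_force: [-0.4, 0.1, 0.8]
width: 27.5
t 8.6 shift [ 1.4  0.  -1.7] rot [-0.001  0.    -0.001] ee [566.1   5.6 184.6] F [-0.4  0.1  0.8] M [ 0.04  0.27 -0.03] w 27.5
tool F [-0.01607737 -0.42931183 -0.75588793] M [ 0.27471564 -0.03656897  0.03267301]
```

Gripped (27.5 mm), side forces < 0.5 N. Lift slowly, checking force.

```bash
python3 -m jog '{"delta_rot":[[0,0,0],[0,0,0],[0,0,0],[0,0,0],[0,0,0]],"translation":[[0,0,-2],[0,0,-5],[0,0,-8],[0,0,-10],[0,0,-10]],"hand":[-1,-1,-1,-1,-1]}'
python3 - <<'E'
from h import *
plan((0,0,0),0);o=get_obs();Rt=R.from_rotvec(o["orientation"]).as_matrix();print("tool F",Rt.T@o["ft_force"],"M",Rt.T@o["moment"])
E
python3 -m jog '{"delta_rot":[[0,0,0],[0,0,0],[0,0,0],[0,0,0],[0,0,0]],"translation":[[0,0,-8],[0,0,-18],[0,0,-28],[0,0,-38],[0,0,-40]],"hand":[-1,-1,-1,-1,-1]}'
python3 - <<'E'
from h import *
import cv2
plan((0,0,0),0);o=get_obs();Rt=R.from_rotvec(o["orientation"]).as_matrix();print("tool F",Rt.T@o["ft_force"],"M",Rt.T@o["moment"])
a=optics.get_image("scene");b=optics.get_image("side");np.save("pics/a4.npy",a);np.save("pics/b4.npy",b)
c=np.zeros((400,800,3),np.uint8);c[:,:400]=cv2.resize(a[165:235,220:290],(400,400),interpolation=2);c[:,400:]=cv2.resize(b[155:235,215:295],(400,400),interpolation=2)
cv2.imwrite("pics/c4.png",c[:,:,::-1])
E
```

```text
t: 9.1
ee_pos: [566.3, 5.6, 194.9]
orientation: [-2.496, -1.907, 0.0]
ft_force: [-0.8, -0.2, -4.5]
width: 27.8
t 9.1 shift [-154.3 -544.8  194.9] rot [-0.    -0.    -0.266] ee [566.3   5.6 194.9] F [-0.8 -0.2 -4.5] M [0.02 0.1  0.02] w 27.8
tool F [-0.36980768 -0.73224646  4.53427312] M [ 0.09906178 -0.00786272 -0.01940175]
t: 9.6
ee_pos: [566.4, 5.6, 236.2]
orientation: [2.496, 1.907, 0.001]
ft_force: [-1.6, 1.3, -5.0]
width: 27.9
t 9.6 shift [-154.4 -545.1  235.7] rot [ 0.001 -0.    -0.266] ee [566.4   5.6 236.2] F [-1.6  1.3 -5. ] M [-0.01  0.21 -0.02] w 27.9
tool F [ 0.79261486 -1.85593667  4.97279576] M [ 0.2027602  -0.06553146  0.01596713]
```

View pics/c4.png

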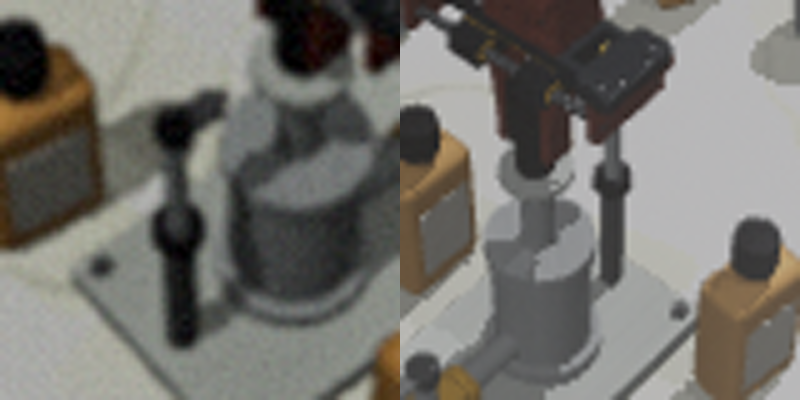

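Collar is clear of the cylinder (side crop (537,172)), and the pointer shows at (222,100) in the scene crop. Overlay model outlines to measure the pointer height relative to the collar.

```bash
cat > ov.py <<'E'
from h import *
import cv2,sys
P=np.load('P.npy')
def crop(im,n,x0,y0,w,k,items):
    I=cv2.resize(im[y0:y0+w,x0:x0+w],None,fx=k,fy=k,interpolation=2)[:,:,::-1].copy();c=optics.calibration(n)
    for pts,col in items:
        q=np.array([(proj(n,W(P,p),c)+.5-[x0,y0])*k for p in pts]);cv2.polylines(I,[np.round(q*8).astype(np.int32)],True,col,1,cv2.LINE_AA,3)
    return I
circ=lambda r,z:[(r*np.cos(a),r*np.sin(a),z) for a in np.linspace(0,6.28,40)]
rect=lambda z:[(-8,-45,z),(8,-45,z),(8,-70,z),(-8,-70,z)]
E
python3 - <<'E'
from ov import *
a=np.load("pics/a4.npy");b=np.load("pics/side0.npy")
A=crop(a,"scene",238,160,44,9,[(circ(26,214),(0,0,255)),(circ(26,206),(0,0,255)),(circ(40,140),(255,0,0)),(rect(224),(0,255,0))])
B=crop(b,"side",228,162,44,9,[(circ(26,163),(0,0,255)),(circ(14,238),(0,0,255)),(circ(40,140),(255,0,0)),(rect(224),(0,255,0))])
cv2.imwrite("pics/o5.png",np.hstack([A,B]))
E
```

```text
(no output)
```

View pics/o5.png

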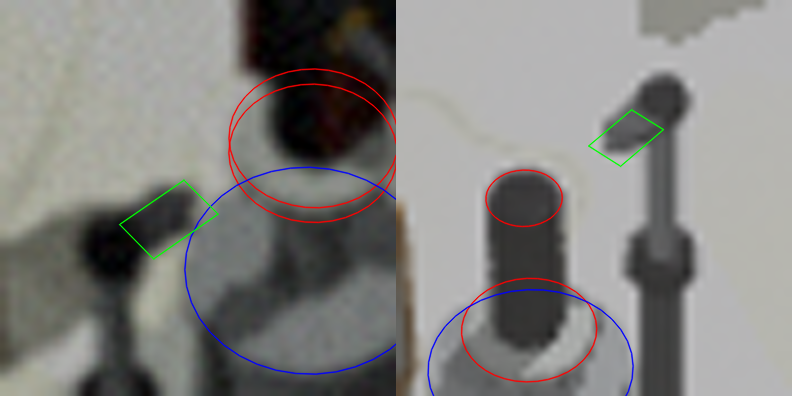

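```bash
python3 -m jog '{"delta_rot":[[0,0,0],[0,0,0],[0,0,0],[0,0,0],[0,0,0]],"translation":[[0,0,-4],[0,0,-8],[0,0,-12],[0,0,-14],[0,0,-14]],"hand":[-1,-1,-1,-1,-1]}'
python3 - <<'E'
from ov import *
o=get_obs();Rt=R.from_rotvec(o["orientation"]).as_matrix();print(o["ee_pos"],"tool F",Rt.T@o["ft_force"],"M",Rt.T@o["moment"])
a=np.mean([optics.get_image("scene") for _ in range(8)],0).astype(np.uint8);b=np.mean([optics.get_image("side") for _ in range(4)],0).astype(np.uint8)
np.save("pics/a6.npy",a);np.save("pics/b6.npy",b)
it=[]
A=crop(a,"scene",238,155,44,9,[(circ(26,229),(0,0,255)),(circ(40,140),(255,0,0))])
B=crop(b,"side",226,162,44,9,[(circ(26,229),(0,0,255)),(circ(40,140),(255,0,0))])
cv2.imwrite("pics/o6.png",np.hstack([A,B]))
E
```

```text
t: 10.2
ee_pos: [566.4, 5.6, 249.0]
orientation: [2.496, 1.907, 0.0]
ft_force: [-1.5, 0.7, -3.7]
width: 28.0
[566.40939947   5.60760625 248.99882048] tool F [ 0.31613299 -1.60256353  3.67088146] M [ 0.14964301 -0.04362564  0.08538224]
```

View pics/o6.png

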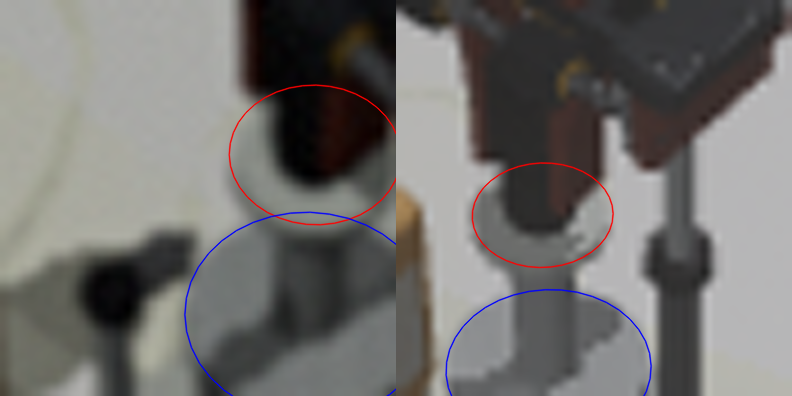

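Collar is seen in both; now a raw enlarged look for a differential (bias-free) comparison.

```bash
python3 - <<'E'
from ov import *
a=np.load("pics/a6.npy");b=np.load("pics/b6.npy");s=np.load("pics/side0.npy");k=13
def cr(im,n,x0,y0,w,h):
    I=cv2.resize(im[y0:y0+h,x0:x0+w],None,fx=k,fy=k,interpolation=2)[:,:,::-1].astype(float)
    I=np.clip((I-20)*1.3,0,255).astype(np.uint8).copy()
    for g in range(0,w,5):cv2.putText(I,str(x0+g),(g*k,9),0,.3,(0,0,255));cv2.line(I,(g*k,10),(g*k,h*k),(0,200,255),1)
    for g in range(0,h,5):cv2.putText(I,str(y0+g),(0,g*k+10),0,.3,(0,0,255));cv2.line(I,(0,g*k),(w*k,g*k),(0,200,255),1)
    return I
c=np.zeros((600,800,3),np.uint8)
for I,x,y in((cr(a,"scene",245,165,45,22),0,0),(cr(b,"side",232,178,24,20),0,300),(cr(s,"side",246,166,20,20),330,300)):
    c[y:y+I.shape[0],x:x+I.shape[1]]=I[:600-y,:800-x]
cv2.imwrite("pics/r7.png",c)
for n in("scene","side"):
    C=optics.calibration(n);J=lambda *p:(proj(n,W(P,p),C)+.5).round(2)
    for z in(223.3,):
      for zz in (z+4,z-4):
        q=np.array([J(*p) for p in circ(26,zz)]);print(n,"rim z",zz,"minx",q[:,0].min(),"maxx",q[:,0].max(),"miny",q[:,1].min(),"maxy",q[:,1].max())
    for z in(220,226):
      print(z,"tip top corners",J(-8,-45,z+2.5),J(8,-45,z+2.5),"bottom",J(-8,-45,z-2.5),J(8,-45,z-2.5))
E
```

```text
scene rim z 227.3 minx 263.41 maxx 282.45 miny 164.77 maxy 180.27
scene rim z 219.3 minx 263.4 maxx 282.32 miny 166.49 maxy 181.93
220 tip top corners [258.4  180.28] [262.18 184.04] bottom [258.41 181.32] [262.18 185.07]
226 tip top corners [258.38 179.03] [262.19 182.8 ] bottom [258.39 180.07] [262.18 183.84]
side rim z 227.3 minx 234.45 maxx 250.07 miny 180.4 maxy 192.01
side rim z 219.3 minx 234.55 maxx 250.1 miny 182.01 maxy 193.6
220 tip top corners [252.91 180.71] [249.35 178.47] bottom [252.91 181.71] [249.37 179.48]
226 tip top corners [252.9 179.5] [249.33 177.26] bottom [252.91 180.51] [249.35 178.27]
```

View pics/r7.png

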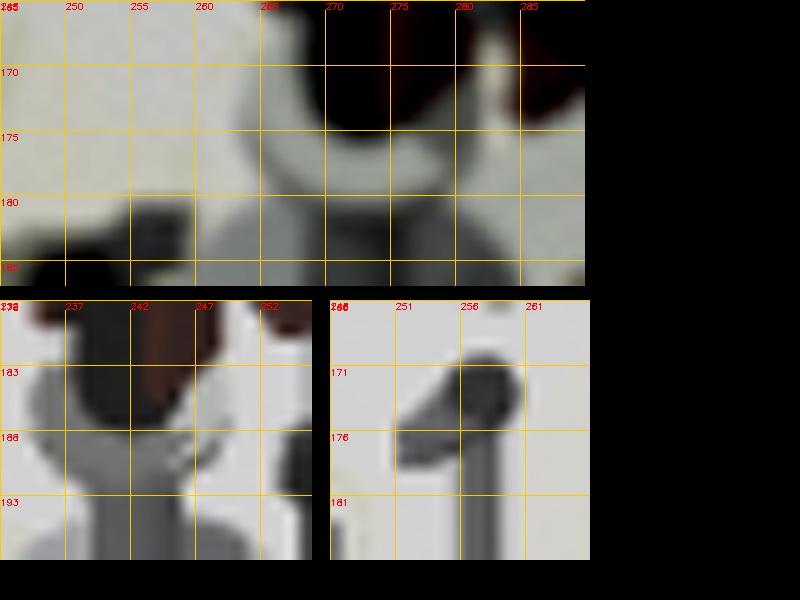

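Collar rim and tip are both readable, but the absolute image bias (~0.8 px) matters. I'll estimate it numerically from the black hand grip at rest (known height) and print the pixel windows at the tip.

```bash
python3 - <<'E'
from ov import *
a=np.load("pics/a6.npy").mean(2);s=np.load("pics/b6.npy").mean(2);s0=np.load("pics/side0.npy").mean(2);sc0=np.load("pics/scene0.npy").mean(2)
np.set_printoptions(linewidth=200)
print("scene 248..263 x 176..190");print(a[176:191,248:264].astype(int))
print("side0 247..262 x 168..181");print(s0[168:182,247:263].astype(int))
print("side0 grip 236..248,y178..202");print(s0[178:203,235:250].astype(int))
print("scene0 grip");print(sc0[164:192,264:282].astype(int))
for n in("scene","side"):
    C=optics.calibration(n)
    h=cv2.convexHull(np.array([proj(n,W(P,p),C)+.5 for z in(163,238) for p in circ(14,z)],np.float32))[:,0]
    print(n,"grip hull",h.min(0),h.max(0))
E
```

```text
scene 248..263 x 176..190
[[165 165 166 166 167 167 166 166 167 167 163 163 164 169 167 150]
 [166 166 165 165 166 166 166 166 167 166 162 161 163 167 170 161]
 [167 164 166 165 167 166 167 167 169 167 163 163 165 169 169 168]
 [166 166 167 167 166 167 166 165 162 163 158 159 165 167 169 167]
 [168 167 167 167 168 164 147 129 121 124 121 130 156 166 165 156]
 [163 165 167 165 162 144 108  77  68  68  70  95 144 158 149 133]
 [133 131 131 127 119  95  67  52  51  44  50  87 136 143 125 116]
 [ 84  80  75  67  61  53  47  47  50  47  55  97 130 127 116 114]
 [ 48  35  29  23  25  39  46  46  45  43  52  96 119 118 115 114]
 [ 23   8   9   9  12  28  40  44  44  52  70  98 116 116 115 114]
 [ 11   6  11  10   8  21  34  47  75 104 115 116 117 117 115 115]
 [  8  11  11  12   8  19  49  82 121 146 139 125 118 116 115 116]
 [  9   7  11   6   7  37  96 134 154 154 136 120 118 116 115 115]
 [ 16   8   9   5   7  52 116 153 163 153 127 116 118 117 114 115]
 [ 34  15   8   7  26  70 128 159 161 149 123 113 114 118 117 113]]
side0 247..262 x 168..181
[[182 182 181 182 181 181 181 181 181 181 
[... 4034 characters left out ...]
23   2   3   5   0   4   0   1  17  60  81  92 106  85]
 [140 144 134  94  37  10   0   4   0   6   1   3  30  66  80 109 118  98]
 [133 121 113  87  48   9   5   5   0   4   4   3  52  95 112 124 122  85]
 [112 104  87  87  57  31  19  18  10  15  21  48  94 121 131 127 104  79]
 [ 90  84  80  82  75  70  67  54  54  56  81 100 124 131 132 117  89  64]
 [ 83  71  83  80  93 107 112 111 105 111 118 125 134 129 127 104  70  60]
 [ 83  71  75  87 111 137 140 136 130 129 136 137 134 125 110  80  60  55]
 [ 79  61  61  76 117 136 142 140 138 135 128 127 112  92  76  59  52  65]]
scene grip hull [267.49176 165.96342] [278.1943  189.53125]
side grip hull [237.94324 180.84975] [246.7867  201.66335]
```

The tip turns out to be V-shaped (apex matches (0,-45) well in both cameras), giving a pointer height of ≈225.5–226; collar now ≈223.3 from the lift (249.0−184.7+159). Raise ~2.5 mm and relieve the 1.6 N side load.

```bash
python3 -m jog '{"delta_rot":[[0,0,0],[0,0,0],[0,0,0],[0,0,0],[0,0,0]],"translation":[[0,-0.2,-1],[0,-0.3,-2],[0,-0.3,-2.5],[0,-0.3,-2.5],[0,-0.3,-2.5]],"hand":[-1,-1,-1,-1,-1]}'
python3 - <<'E'
from ov import *
L=[];M=[]
for i in range(12):
    a=optics.get_image("scene");b=optics.get_image("side");o=get_obs();Rt=R.from_rotvec(o["orientation"]).as_matrix();L.append(np.r_[o["ee_pos"],Rt.T@o["ft_force"],Rt.T@o["moment"]]);M.append((a,b))
print(np.mean(L,0).round(2),np.std(L,0).round(2),o["t"],o["width"])
a=np.mean([m[0] for m in M],0);b=np.mean([m[1] for m in M],0)
def item(z):
    v=lambda q:[(0,-45,q),(8,-53,q),(8,-70,q),(-8,-70,q),(-8,-53,q)]
    return v(z)
z=225.8
A=crop(a.astype(np.uint8),"scene",245,157,40,10,[(circ(26,z+4),(0,0,255)),(circ(26,z-4),(0,0,255)),(circ(14,z+4),(0,255,255)),(item(z+2.5),(0,255,0)),(item(z-2.5),(0,255,0))])
B=crop(b.astype(np.uint8),"side",230,166,40,10,[(circ(26,z+4),(0,0,255)),(circ(26,z-4),(0,0,255)),(circ(14,z+4),(0,255,255))])
cv2.imwrite("pics/o8.png",np.hstack([A,B]))
E
```

```text
t: 11.3
ee_pos: [566.1, 5.7, 251.2]
orientation: [2.496, 1.907, 0.0]
ft_force: [0.4, 0.8, -4.8]
width: 27.8
[ 5.6605e+02  5.6800e+00  2.5118e+02  2.0000e-02 -5.0000e-02  4.7200e+00
 -7.0000e-02 -4.0000e-02  1.0000e-02] [0.01 0.01 0.01 0.38 0.45 0.43 0.03 0.04 0.03] 12.5 27.851061539720774
```

View pics/o8.png

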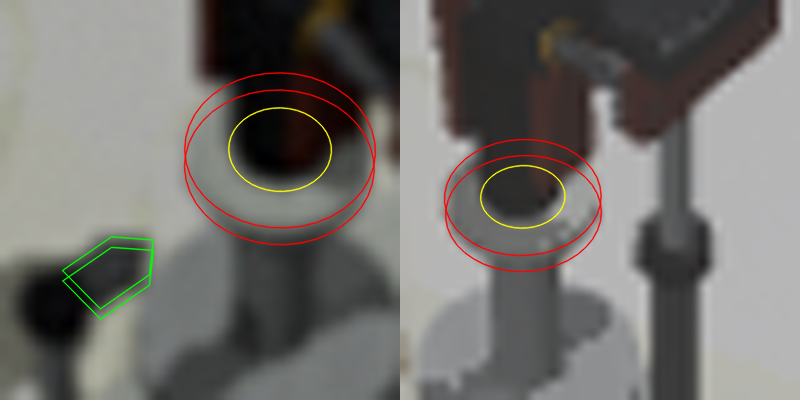

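Side forces are now ~0 N and the weight is 4.7 N. The overlay hints the collar appears slightly higher than the model relative to the pointer; check its lower rim numerically.

```bash
python3 - <<'E'
from ov import *
np.set_printoptions(linewidth=200)
a=np.mean([optics.get_image("scene") for _ in range(10)],0).mean(2);b=np.mean([optics.get_image("side") for _ in range(3)],0).mean(2)
print("scene rows 168.. cols 261..284");print(a[166:186,261:285].astype(int))
print("side rows 180.. cols 232..252");print(b[178:197,232:253].astype(int))
for n,cs in(("scene",range(262,284,2)),("side",range(234,252,2))):
    C=optics.calibration(n)
    q=np.array([proj(n,W(P,p),C)+.5 for p in circ(26,221.5)]);h=cv2.convexHull(np.array([proj(n,W(P,p),C)+.5 for z in(221.5,229.5) for p in circ(26,z)],np.float32))[:,0]
    print(n,"hull",h.min(0),h.max(0)); m=q[:,1]>q[:,1].mean();q=q[m];q=q[q[:,0].argsort()]
    print([(c+.5,round(float(np.interp(c+.5,q[:,0],q[:,1])),2)) for c in cs])
E
```

```text
scene rows 168.. cols 261..284
[[169 170 169 163 149 133  95  44  13   3   4   5   9  17  20  17  12  11   9  14  34  55  55  34]
 [169 168 165 158 151 137  99  45  11   5   9   6  11  21  20  14  13  12  10  13  51  96  88  47]
 [168 166 161 152 143 134  98  47   8   3   5   8  11  15  20  15  14   9  10  13  63 126 123  71]
 [168 163 157 145 139 133  97  47   7   4   7   6  10  16  17  14  12  10   7  19  72 135 135  82]
 [166 163 152 140 137 131  95  44   9   5   3   8   8  18  15  12   9  12  23  32  76 134 128  74]
 [166 163 150 137 135 132 107  54  12   3   7   9  11  20  12  12  19  33  47  58  82 124 111  61]
 [170 167 148 134 134 136 119  74  26   3   3   4  11  15  14  12  31  55  70  72  87 128 118  67]
 [169 166 143 131 133 138 133  98  53  18   3   2   3  10  14  26  51  69  74  73  92 141 146 107]
 [169 165 142 130 131 136 136 122  91  57  38  29  25  34  45  57  68  72  74  75  97 147 164 143]
 [169 165 146 124 126 134 136 134 124 110 100  83  79  92 104 107  95  86  83  87 107 146 164 155]
 [169 169 157 134 119 126 133 137 138 135 131 123 121 128 133 132 122 111 102 1
[... 2345 characters left out ...]
81 182 182 174 167  96  90  89  89  85  79  74 145 157 173 181 182 182 182]
 [176 176 181 182 167 149 148  92  91  89  89  85  79  78 103 106 111 131 164 181 182]
 [175 175 164 147 145 144 145  95  90  90  89  85  79  78  96  98  97 101 110 164 181]]
scene hull [263.40512 164.29716] [282.4845  181.47687]
[(262.5, 174.97), (264.5, 177.24), (266.5, 179.38), (268.5, 180.53), (270.5, 181.2), (272.5, 181.45), (274.5, 181.37), (276.5, 180.95), (278.5, 180.02), (280.5, 178.41), (282.5, 174.18)]
side hull [234.42148 179.95781] [250.09015 193.1681 ]
[(234.5, 187.85), (236.5, 191.32), (238.5, 192.48), (240.5, 193.03), (242.5, 193.14), (244.5, 192.89), (246.5, 192.17), (248.5, 190.77), (250.5, 188.12)]
```

Averaged over both cameras, the pointer comes out ≈225.0 (scene 226.8, side 223.2) against the collar at ≈225.5, which agrees within measurement accuracy. One last view for the lever and bystanders.

```bash
python3 - <<'E'
from h import *
import cv2
a=optics.get_image("scene");b=optics.get_image("side")
c=np.zeros((600,800,3),np.uint8);c[:300,:400]=cv2.resize(a,(400,300));c[:300,400:]=cv2.resize(b,(400,300));c[300:,:400]=cv2.resize(a[150:225,255:355],(400,300),interpolation=2);c[300:,400:]=cv2.resize(b[200:275,180:280],(400,300),interpolation=2)
cv2.imwrite("pics/f9.png",c[:,:,::-1])
E
```

```text
(no output)
```

View pics/f9.png

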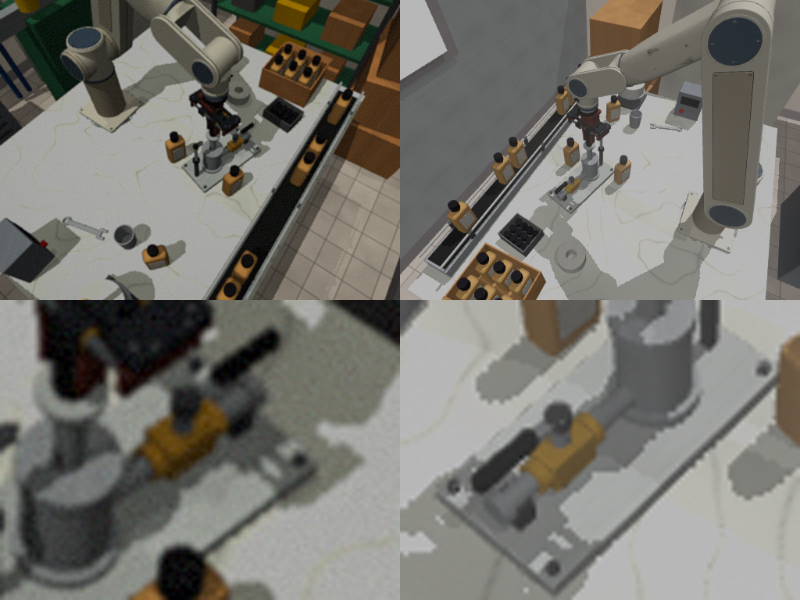

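The lever lies parallel to the pipe ((245,360) scene crop, (500,462) side crop), nothing else has moved, and the plunger is held upright. Handing in.

```bash
python3 -c "
from h import *
o=get_obs();print(o['t'],o['ee_pos'],o['ft_force'],o['width']);print(ctrl.close_job())"
```

```text
13.25 [566.07434036   5.68261687 251.19661623] [ 0.61292527  0.20592584 -4.55010602] 27.478837343394925
the job is handed in; nothing more can be done
None
```

The job is handed in at 13.25 s with the valve open and the plunger held with its collar about level with the pointer. No verdict was reported.

**What I did:**
- Pushed the lever to its end stop. The tool stopped moving as the force rose from about 5 N to 15 N, and the last pictures show the lever parallel to the pipe.
- Then gripped the plunger's hand grip and drew it straight up about 66.5 mm. About 43 mm of rod is still in the bore.

**Last checks:**
- **Hold:** side forces were about 0 N on average and moments below 0.1 N m. The vertical load was about 4.7 N, the plunger's weight, and the grip opening was steady at about 28 mm.
- **Height:** the collar's middle is about 225.5 mm above the bench, worked out from the lift.
- **Other things:** the last overview showed nothing else visibly moved.

**Where the checks disagreed:** the pointer's height came out as 226.8 mm from the scene camera and 223.2 mm from the side camera, averaging about 225.0 mm. The match between collar and pointer is therefore uncertain by about 2 mm. The lever also looked about 8–10° open at the start, not fully closed.

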